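# Fit the change gear on the splined drive and hold it home

### The job

Swing the guard arm of the drive head about a quarter turn to the left, well clear of the splined shaft. Then lift the steel gear off its wooden stand by the hub, put it on the shaft with the hub upwards, turn it until the splines mesh, and push it fully home against the sprung thrust ring. Finish while still holding the gear pressed home with the spring fully down, the guard arm still aside, and leave the other things on the bench where they are.

Things in the scene. Friction and masses are not known exactly. Their poses are not given: they have to be found in the camera images.
- drive_head: Grey cast housing 110x110 mm, top 80 mm above the bench, on a dark 140x140x10 mm foot plate fixed to the bench. Origin under its centre at bench height (z = 0), z up, x away from the robot (turned up to 0.15 rad either way). The upright splined shaft stands at its centre; the guard arm's hinge post (radius 9 mm, 156 mm high) at its x = +85 mm, y = 0.
- spline_top (a point): Point on the splined shaft's axis at the top of the splines, 112 mm above the bench; axes turn with the shaft, z up. Shaft of radius 9 mm with 3 straight splines at 120 degrees (one along +x), 5 mm wide, reaching 14 mm from the axis, tops rounded; a tapered nose goes on 12 mm higher (radius 9 to 5.5 mm) and centres the gear. The shaft can be turned but drags (0.04 N m).
- spindle (a joint): Angle of the splined shaft about the vertical in the drive head, rad, anticlockwise from above; at 0 one spline lies along the drive head's x axis. Starts anywhere within 1 rad either way.
- thrust_ring (a joint): Travel of the sprung brass thrust ring round the shaft (radii 16 and 26 mm), m: 0 = up (ring top 96 mm above the bench), 0.006 = fully down on its stop (90 mm). The spring carries 5 N at 0 and 11 N at 0.006, so the gear's weight alone does not move it; the gear's flat underside pushes it down.
- guard_arm (a joint): Angle of the guard arm on its upright hinge, rad: 0 = straight over the shaft, grows as it swings to the robot's left (knob moves to +y, then away; clockwise from above about the hinge); stop at 1.65. Friction holds it where it is left (0.08 N m). Starts between 0 and 0.2.
- guard_knob (a point): Middle of the black round upright knob (radius 9 mm, 150 to 182 mm above the bench, point at 170 mm) on the free end of the guard arm, 125 mm from the hinge axis. The arm is a flat dark bar 20 mm wide, 141 to 150 mm above the bench, ending 11 mm past the knob's axis, with a disc of radius 26 mm below it (underside at 135 mm) over the shaft.
- guard_hinge (a point): Point on the upright hinge axis of the guard arm, 170 mm above the bench; fixed on the drive head.
- gear: Plain steel spur gear, about 0.3 kg, lying flat on the wooden stand, hub up. Origin at the centre of its underside, z up along its axis. Toothed disc of radius 38 mm, 14 mm thick; on it a round open hub of radius 20 mm (40 mm to grasp), its top 42 mm above the underside. Unmeshed on the shaft the underside stands about 112 mm above the bench, meshed 96, fully home 90 mm.
- gear_hub (a point): Point on the gear's axis 34 mm above its underside, in the hub, at a good grasping height; axes as the gear's. The through bore has radius 10.3 mm with 3 slots at 120 degrees (one along +x), 7.6 mm wide, reaching 15.5 mm from the axis; a dark screw head on the disc lies in line with each slot. Slots must face the splines (any of 3 ways; play about 0.08 rad either way).
- tape_measure: Bystander: tape measure 97x78x38 mm. Leave alone.
- nut: Bystander: larger hexagon nut 27x26x13 mm. Leave alone.
- bolt: Bystander: hexagon bolt standing on its head, 24x28x60 mm. Leave alone.
- stand: Round turned wooden stand, radius 36 mm, 105 mm high, fixed either just left of the drive head or just in front of it; the gear lies on its flat top. Origin at the centre of its underside. Mind the room: a tall steel shelf post stands on the bench at about x 0.44 to 0.50, y 0.05 to 0.11 m (pass it folded back), and left behind the drive head a fixed blue tote 115 mm high.
- small_nut: Bystander: smaller hexagon nut 20x22x10 mm. Leave alone.

How it is judged (in metres and radians):
On the way, in this order (a step that is already met when the one before it is completed fails the run):
1. the guard arm is swung clear of the shaft (more than 1.2 rad) (value of joint guard_arm above 1.2 rad), for 0.2 s.
2. the gear has slid down over the splines, on the shaft's axis (z of gear in the frame of drive_head between 0.085 and 0.1 m and horizontal distance between gear and spline_top below 0.004 m), for 0.1 s.
At the end, for the whole second after the job is handed in: Gear meshed hub up, within 4 mm of the shaft axis and 0.08 rad of level, at rest, underside 85 to 92.5 mm above the bench; thrust ring down more than 4.5 of 6 mm; the fingers still bear on the gear with over 2 N; guard arm still over 1.2 rad aside (value of joint guard_arm above 1.2 rad and value of joint thrust_ring above 0.0045 m and z of gear in the frame of drive_head between 0.085 and 0.0925 m and horizontal distance between gear and spline_top below 0.004 m and angle between gear's own z axis and vertical below 0.08 rad and linear speed of gear below 0.02 m/s and contact force between the fingers and gear above 2 N); the arm keeps its last pose, push and grip.
It fails at once if a bystander is pushed more than 30 mm from its place (distance of any of tape_measure, nut, small_nut, bolt from where it was at the start of the episode above 0.03 m).
It also fails if it takes over 59 s, if anything falls off the work surface, if the arm or the gripper's body presses on something with over 40 N, if the wrist force passes 120 N, or if a joint passes its speed limit or range.

### The arm

A 6-joint arm with a two-finger parallel gripper is mounted at the origin on the work surface; the furniture and walls round the work are solid. World frame = base frame: x ahead of the robot, y to its left, z up, the work surface at z = 0. Lengths are in mm, angles in rad, forces in N, time in s.
With the tool pointing down it reaches from about 400 to 925 mm from the base axis. Payload 12.5 kg.
Tool frame: the origin (TCP) lies midway between the tips of the shut fingers; the grasp point (between the pads) lies 19 mm behind it; z points along the fingers, y is the line along which they close (so a half turn about z gives the same grasp; the last joint's range is limited). The gripper opens to 95 mm and grips with 3 to 60 N. Pads are 20 mm wide; open, the fingers measure 119 mm over their backs; the gripper's body (75 mm by 180 mm) begins 59 mm behind the grasp point.
Start: joints at [1.233, 0.491, 1.559, -0, 1.092, -0.106], TCP at [143.563, 608.306, 214.661] pointing down, gripper open.
Joint ranges: [-3.1, 3.1], [-0.84, 2.19], [0.05, 2.79], [-1.13, 4.28], [0.06, 2.93], [-2.69, 2.69]. Speed limits (rad/s): [2.22, 2.22, 2.79, 3.14, 3.14, 3.14].

### API

Orientations are given as [roll, pitch, yaw] about the fixed x, y, z axes, in that order (R = Rz(yaw) Ry(pitch) Rx(roll)).
In Python, from cell import state, viewer, env, models gives the robot as it stands. The module is installed in compiled form; this text tells all that it offers.
- The arm moves only by the tool arm_command, never from a script. Its argument "rows" is a list of rows, each a list of 2 entries, a list of its own where there are three numbers: the shift along the tool's x, y, z normalised to -1 to 1, where 1 is 0.25 m, then the turn about the tool's z normalised to -1 to 1, where 1 is pi rad. A call has exactly 5 rows; each row shifts and turns the commanded pose from where the row before left it, along the tool's axes as they then stand; what a row does not reach is not made up. A row lasts 1/10 s, in which the tool goes at most 50 mm and 8.59 degrees, less where a joint would pass 70% of its speed; a pose out of reach is approached as far as the arm can. A call with a number of a shift or a turn outside -1 to 1 is refused whole. A call with a gripper value outside its range is refused whole. "claw" is the opening, from 0 (shut) to 1 (fully open), set as the call begins (left out, the last holds). The fingers move at their own pace and stop on an object; the grip force is fixed at half the most. Time passes only in rows, so rows that do not move let the fingers close, or fill a call up. It gives the time, the measured TCP pose, the force, the opening and the grip force at its end, in the units of the state.
- state(): the state, without advancing time (a new reading comes with each control period).
- viewer.read_camera(name): name is "side" or "top"; returns (picture, depth): 400x640x3 uint8, red, green, blue; 400x640 float32, mm along the optical axis (not along the pixel's ray), 0 where there is no reading.
- viewer.get_calibration(name): a dict with "camera_matrix" (3x3 intrinsics, pixels), "world_to_cam" (4x4, takes a point from world to camera coordinates). Camera axes: x right, y up, looking along -z (the intrinsics and any distortion apply to the point x, -y, -z); pixel columns grow to the right and rows downward; lengths in mm; the calibration is good to about 2 mm. A picture is of the moment at which its call begins. get_calibration takes no time and is no camera call.
- env.job_done(): hands the job in; it is judged then, once.
Trained networks look in the newest picture that a camera, given by its name, has taken for a name from the list of things; names that differ only in an ending like _2 or _b are one class to them, and where a whole thing is asked for, a point or a joint stands for the part that bears it (a point fixed in the world has none). Each returns a list of dicts, best first, with "confidence" (0 to 1); they miss things now and then, are a little off and sometimes report something else, mostly with a low value. They report only what shows in the picture. A call takes as long as a camera call.
- models.search_frame(camera, label): "position" ([x, y, z] in mm, in world coordinates, good to about 4 mm: the middle of the surface that is visible of it).
- models.mark_of(camera, label): "position" ([x, y, z] in mm, in world coordinates, good to about 4 mm: a listed point, or the origin of a listed thing).
The state is a dict: "t": time; "joints": joint angles; "qvel": joint speeds; "tau": joint torques, N m; "eef_pos": TCP position; "tcp_rot": TCP orientation; "ft_force": force on the tool from outside, world axes, zero at the start; "moment": the same for the moment, N m; "opening": opening from 0.0 (shut) to 1.0 (fully open); "grip_force": force on a finger pad.
Only numpy, scipy, OpenCV 4.12 (cv2) and the standard library are available. Lean on these libraries where they do the work, as an engineer would, in place of code of your own. Each camera call takes 0.05 s, during which the arm holds its last target. There are 200 camera calls.

## Working session

There is one attempt and no reset: what is moved stays moved. The work goes in short steps, Python scripts to look and compute and a tool call to move; the robot and the scene stay as the last step left them, time stands still between calls to the robot, and variables do not carry over. Pictures are saved under pics/ and viewed, at most 10 in all, crops included, and the job is handed in when it is done.

Besides the shell and the picture viewer there is one more tool, called after "Request:" as name(argument=value, ...), one argument or row to a line, values as JSON. arm_command: Moves the arm, as the interface text tells. Scaled input: -1 to 1 covers 0.25 m each way for a shift and pi rad each way for a turn. Its arguments: {"type":"object","properties":{"rows":{"type":"array","items":{"type":"array"}},"claw":{"type":"number"}},"required":["rows"]}

```bash
mkdir -p pics; python3 - <<'E'
from cell import state, viewer, env, models
import cv2,numpy as np
s=state();print(s['t'],s['eef_pos'],s['tcp_rot'],s['opening'])
for c in("top","side"):
    p,d=viewer.read_camera(c);cv2.imwrite(f"pics/{c}0.png",p[:,:,::-1]);np.savez(f"{c}0.npz",p=p,d=d)
    for n in["drive_head","spline_top","guard_knob","guard_hinge","gear_hub","gear","stand","bolt","tape_measure","nut","small_nut"]:
        r=models.mark_of(c,n)
        print(c,n,[(np.round(x["position"]).tolist(),round(x["confidence"],2)) for x in r[:2]])
E
```

```text
0.0 [143.49314126 608.03664034 214.0422068 ] [-3.14045697e+00 -1.21520653e-04  2.90977173e+00] 1.000767958568857
top drive_head []
top spline_top []
top guard_knob [([433.0, -276.0, 171.0], 0.87)]
top guard_hinge [([559.0, -271.0, 170.0], 0.85)]
top gear_hub [([429.0, -92.0, 141.0], 0.58), ([557.0, -269.0, 171.0], 0.24)]
top gear [([432.0, -93.0, 104.0], 0.67)]
top stand [([432.0, -91.0, 107.0], 0.72), ([422.0, -103.0, -1.0], 0.54)]
top bolt [([337.0, -272.0, -6.0], 0.54)]
top tape_measure [([367.0, 467.0, 2.0], 0.89)]
top nut [([367.0, -167.0, 4.0], 0.55)]
top small_nut [([378.0, -140.0, 3.0], 0.36), ([430.0, -93.0, 107.0], 0.22)]
side drive_head [([475.0, -274.0, 4.0], 0.62)]
side spline_top [([475.0, -272.0, 112.0], 0.66)]
side guard_knob [([434.0, -274.0, 170.0], 0.84), ([430.0, -92.0, 106.0], 0.3)]
side guard_hinge [([558.0, -273.0, 170.0], 0.96), ([476.0, -276.0, 1.0], 0.43)]
side gear_hub [([428.0, -96.0, 138.0], 0.77)]
side gear [([429.0, -91.0, 108.0], 0.56), ([367.0, -169.0, -1.0], 0.23)]
side stand [([429.0, -96.0, -2.0], 0.73), ([477.0, -274.0, 110.0], 0.55)]
side bolt [([340.0, -268.0, -1.0], 0.5)]
side tape_measure [([364.0, 465.0, 7.0], 0.67)]
side nut [([368.0, -168.0, -1.0], 0.51)]
side small_nut [([378.0, -139.0, -1.0], 0.36)]
```

View pics/top0.png

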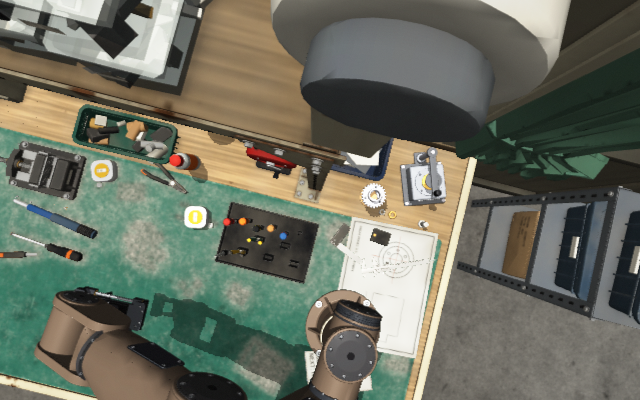

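View pics/side0.png

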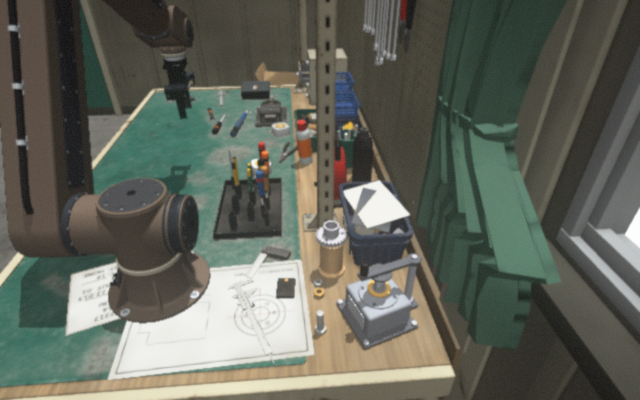

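The top view shows the gear at about (373,195) and the drive head at (425,183), with the guard knob at (437,193) and the shelf post near (315,175). The side view shows the gear on its stand at (331,240) and the drive head at (380,300), and the networks' positions agree with both pictures. Next I check obstacle heights along the path.

```bash
cat > h.py <<'E'
from cell import state, viewer, env, models
import cv2,numpy as np
def cloud(c,d):
    k=viewer.get_calibration(c);K=np.array(k["camera_matrix"],float);T=np.linalg.inv(np.array(k["world_to_cam"],float))
    v,u=np.mgrid[:d.shape[0],:d.shape[1]]
    P=np.stack([(u-K[0,2])/K[0,0]*d,-(v-K[1,2])/K[1,1]*d,-d,np.ones_like(d)],-1)
    W=(P@T.T)[...,:3];W[d<=0]=np.nan
    return W
E
python3 - <<'E'
from h import *
pts=[]
for c in("top","side"):
    z=np.load(c+"0.npz");pts.append(cloud(c,z["d"]).reshape(-1,3))
P=np.concatenate(pts);P=P[~np.isnan(P[:,0])]
ix=np.floor(P[:,0]/40).astype(int);iy=np.floor(P[:,1]/40).astype(int)
print("      y:",*[f"{40*j:5d}" for j in range(13,-10,-1)])
for i in range(17,4,-1):
    print(f"x{40*i:4d}   ",*[f"{np.max(P[(ix==i)&(iy==j),2],initial=-99):5.0f}" for j in range(13,-10,-1)])
W=P[(P[:,0]>400)&(P[:,0]<540)&(P[:,1]>20)&(P[:,1]<140)&(P[:,2]>100)]
print(len(W),np.percentile(W,[1,50,99],axis=0).round())
E
```

```text
y:   520   480   440   400   360   320   280   240   200   160   120    80    40     0   -40   -80  -120  -160  -200  -240  -280  -320  -360
x 680       85   -99   140   159   135     3   206   205   158   -99   607   607   117   621   627   630    39    32    16   -10   -99   -99   -99
x 640       79     6   146   146   144   118   204   205   875   845   845   125   131   134   136   138   116    51    51    50   817   838   858
x 600       78     8     5     6     4     8    -0   951   949   845   845   125   131   132   137   139   142   117   116    51    51    51   870
x 560      811   852   919   973   987     7   157  1026   951   846   845   844   132   131   131   133   137   121   116     7   523   911   865
x 520       80   849   852   852  1003  1067  1067  1068   845   845   845   844   119   127   128   129   133   118     6    76   530   910   859
x 480       20   166   120     7     7   851   852  1003   852   851   845   845   626   122   121   123   120   119     7    85   154   533   851
x 440       18    17    10    10    10     8     9     7     7   852   852  1
[... 321 characters left out ...]
   122   120    18    18    12     8     6
x 320        9    44    45    39    31   186   174   173   167   174    53    33    32    23    22    11    23    20    14     7    66    47     8
x 280        9    10    11     8    34    13   148   165    15   176    62    31    29    22    21     9    23    22    18    11    10    11     8
x 240        9     9    12    30   162   153   153    65    66    67    13    33     9    22    17    15    19    21    11    12    12    11    11
x 200        8     9    10    31    32    31    33    67    68    65    65    30    13     8    16    17    14    14    12    15    11    11     9
41126 [[ 401.   29.  146.]
 [ 419.   69. 1263.]
 [ 523.  132. 1283.]]
```

```bash
cat >> h.py <<'E'
def pose():
    s=state();return np.r_[s["eef_pos"],s["tcp_rot"][2]],s
def rows(start,targets):
    """targets: world x,y,z,yaw per row -> rounded rows (tool down), chunks of 5"""
    p=np.array(start,float);out=[]
    for t in targets:
        c,s_=np.cos(p[3]),np.sin(p[3]);dx,dy,dz=np.array(t[:3])-p[:3]
        dw=(t[3]-p[3]+np.pi)%(2*np.pi)-np.pi
        sh=np.round(np.array([c*dx+s_*dy,s_*dx-c*dy,-dz])/250,3);tu=round(-dw/np.pi,4)
        a=sh*250;p[:3]+=[c*a[0]+s_*a[1],s_*a[0]-c*a[1],-a[2]];p[3]-=tu*np.pi
        out.append([sh.tolist(),tu])
    while len(out)%5: out.append([[0,0,0],0])
    for i in range(0,len(out),5):print(str(out[i:i+5]).replace(" ",""))
    print("end",p.round(3));return p
def lin(a,b,n): return [np.array(a)+(np.array(b)-np.array(a))*(i+1)/n for i in range(n)]
def cyl(a,b,n):
    """r,phi,z,yaw-phi"""
    return [np.array([q[0]*np.cos(q[1]),q[0]*np.sin(q[1]),q[2],q[3]+q[1]]) for q in lin(a,b,n)]
E
python3 - <<'E'
from h import *
p,s=pose();r=np.hypot(p[0],p[1]);f=np.arctan2(p[1],p[0]);print(r,f)
a=(r,f,p[2],p[3]-f);b=(510,1.22,300,p[3]-f+.63);c=(385,.95,300,np.pi)
rows(p,cyl(a,b,5)+cyl(b,c,10))
E
```

```text
625.0280930692345 1.339027972546938
[[[-0.057,-0.093,-0.068],np.float64(-0.0325)],[[-0.043,-0.099,-0.069],np.float64(-0.0326)],[[-0.029,-0.103,-0.068],np.float64(-0.0325)],[[-0.013,-0.104,-0.068],np.float64(-0.0325)],[[0.003,-0.105,-0.068],np.float64(-0.0325)]]
[[[-0.014,-0.073,-0.0],np.float64(-0.0214)],[[-0.006,-0.072,-0.0],np.float64(-0.0214)],[[0.003,-0.072,-0.0],np.float64(-0.0213)],[[0.009,-0.07,-0.0],np.float64(-0.0214)],[[0.017,-0.068,-0.0],np.float64(-0.0213)]]
[[[0.024,-0.065,-0.0],np.float64(-0.0214)],[[0.03,-0.061,-0.0],np.float64(-0.0213)],[[0.037,-0.057,-0.0],np.float64(-0.0214)],[[0.041,-0.051,-0.0],np.float64(-0.0213)],[[0.047,-0.047,-0.0],np.float64(-0.0214)]]
end [223.996 313.035 299.923   4.092]
```

Request:
arm_command(
  rows=[
    [[-0.057,-0.093,-0.068],-0.0325],
    [[-0.043,-0.099,-0.069],-0.0326],
    [[-0.029,-0.103,-0.068],-0.0325],
    [[-0.013,-0.104,-0.068],-0.0325],
    [[0.003,-0.105,-0.068],-0.0325],
  ],
  claw=0.35,
)

```text
t: 1.7
eef_pos: [175.4, 477.8, 300.6]
tcp_rot: [3.141, 0.0, -2.858]
ft_force: [0.3, 0.2, -0.0]
opening: 0.637
grip_force: 0.0
```

Request:
arm_command(
  rows=[
    [[-0.014,-0.073,0],-0.0214],
    [[-0.006,-0.072,0],-0.0214],
    [[0.003,-0.072,0],-0.0213],
    [[0.009,-0.07,0],-0.0214],
    [[0.017,-0.068,0],-0.0213],
  ],
)

```text
t: 2.2
eef_pos: [209.1, 395.1, 300.0]
tcp_rot: [3.141, 0.0, -2.524]
ft_force: [0.2, 0.4, 0.1]
opening: 0.352
grip_force: 0.0
```

Request:
arm_command(
  rows=[
    [[0.024,-0.065,0],-0.0214],
    [[0.03,-0.061,0],-0.0213],
    [[0.037,-0.057,0],-0.0214],
    [[0.041,-0.051,0],-0.0213],
    [[0.047,-0.047,0],-0.0214],
  ],
)

```text
t: 2.7
eef_pos: [224.0, 312.3, 300.0]
tcp_rot: [-3.142, 0.0, -2.189]
ft_force: [0.5, 0.5, -0.1]
opening: 0.345
grip_force: 0.0
```

```bash
sed -i 's/tu=round(-dw/tu=round(float(-dw/; s/np.pi,4)$/np.pi),4)/' h.py; python3 - <<'E'
from h import *
p,s=pose();print(p,s['joints'].round(3) if hasattr(s['joints'],'round') else s['joints'],s['t'],s['tcp_rot'])
p[:]=p;r=np.hypot(p[0],p[1]);f=np.arctan2(p[1],p[0]);print(r,f)
a=(r,f,p[2],np.pi);b=(385,-.25,300,np.pi)
rows(p,cyl(a,b,10))
E
```

```text
[224.02566634 312.34839691 299.9904067   -2.18879702] [ 0.776  0.04   1.963  0.     1.139 -1.747] 2.7 [-3.14157313e+00  4.15600218e-04 -2.18879702e+00]
384.3813474050238 0.948599905678667
[[[0.012,-0.184,-0.0],0.0395],[[0.01,-0.184,-0.0],0.0381],[[0.011,-0.184,-0.0],0.0382],[[0.011,-0.184,-0.0],0.0381],[[0.011,-0.184,-0.0],0.0382]]
[[[0.011,-0.184,-0.0],0.0382],[[0.011,-0.184,-0.0],0.0381],[[0.01,-0.184,-0.0],0.0382],[[0.011,-0.184,-0.0],0.0381],[[0.011,-0.184,-0.0],0.0382]]
end [373.034 -95.237 299.99   -3.392]
```

```bash
python3 - <<'E'
from h import *
p,s=pose();r=np.hypot(p[0],p[1]);f=np.arctan2(p[1],p[0])
a=(r,f,p[2],np.pi);b=(340,.6,300,np.pi);c=(340,-.32,290,np.pi)
rows(p,cyl(a,b,3)+cyl(b,c,7))
E
```

```text
[[[0.07,-0.171,-0.0],0.0383],[[0.069,-0.165,-0.0],0.037],[[0.068,-0.157,-0.0],0.037],[[0.012,-0.178,0.006],0.0418],[[0.011,-0.179,0.005],0.0419]]
[[[0.012,-0.178,0.006],0.0418],[[0.012,-0.178,0.006],0.0418],[[0.012,-0.178,0.006],0.0419],[[0.011,-0.179,0.005],0.0418],[[0.012,-0.178,0.006],0.0418]]
end [ 322.747 -106.992  289.99    -3.461]
```

Request:
arm_command(
  rows=[
    [[0.07,-0.171,0],0.0383],
    [[0.069,-0.165,0],0.037],
    [[0.068,-0.157,0],0.037],
    [[0.012,-0.178,0.006],0.0418],
    [[0.011,-0.179,0.005],0.0419],
  ],
)

```text
t: 3.2
eef_pos: [321.0, 111.3, 297.5]
tcp_rot: [-3.141, 0.002, -2.812]
ft_force: [1.4, -0.1, 0.5]
opening: 0.349
grip_force: 0.0
```

Request:
arm_command(
  rows=[
    [[0.012,-0.178,0.006],0.0418],
    [[0.012,-0.178,0.006],0.0418],
    [[0.012,-0.178,0.006],0.0419],
    [[0.011,-0.179,0.005],0.0418],
    [[0.012,-0.178,0.006],0.0418],
  ],
)

```text
t: 3.7
eef_pos: [321.3, -108.5, 290.0]
tcp_rot: [-3.142, 0.001, 2.814]
ft_force: [1.3, 0.5, -0.3]
opening: 0.351
grip_force: 0.0
```

```bash
python3 - <<'E'
from h import *
p,s=pose();print(p,s['joints'],s['t'],s['ft_force'])
b=np.array([434,-275,230,-np.pi])
q=rows(p,lin(np.r_[p[:3],p[3]],[434,-275,230,p[3]+((-np.pi-p[3]+np.pi)%(2*np.pi)-np.pi)],5))
q=rows(q,lin(q,[434,-275,157,q[3]],3))
# arc, hinge (558.5,-272)
H=np.array([558.5,-272.]);t0=np.arctan2(-275+272,558.5-434)  # knob = H+125(-cos t, sin t)
T=[(*(H+124.5*np.array([-np.cos(t),np.sin(t)])),157,q[3]-(t-t0)) for t in np.linspace(t0,1.45,16)[1:]]
rows(q,T);print(t0)
E
```

```text
[ 321.30139752 -108.52673035  290.02971197    2.81354954] [-5.21391432e-01 -2.81844245e-02  2.05980817e+00  1.21810982e-04
  1.10908266e+00 -1.76419883e+00] 3.7 [ 1.31295362  0.49621697 -0.33671311]
[[[-0.128,-0.097,0.048],-0.0209],[[-0.122,-0.105,0.048],-0.0209],[[-0.114,-0.113,0.048],-0.0209],[[-0.107,-0.121,0.048],-0.0208],[[-0.099,-0.127,0.048],-0.0209]]
end [ 434.036 -275.126  230.03     3.142]
[[[0.0,0.0,0.097],-0.0],[[0.0,0.0,0.098],-0.0],[[0.0,0.001,0.097],-0.0],[[0,0,0],0],[[0,0,0],0]]
end [ 434.036 -274.876  157.03     3.142]
[[[-0.001,0.048,0.0],0.0313],[[-0.001,0.049,0.0],0.0313],[[-0.002,0.049,0.0],0.0312],[[-0.001,0.049,0.0],0.0313],[[-0.001,0.049,0.0],0.0313]]
[[[-0.001,0.049,0.0],0.0313],[[-0.001,0.049,0.0],0.0313],[[-0.002,0.049,0.0],0.0312],[[-0.001,0.049,0.0],0.0313],[[-0.001,0.049,0.0],0.0313]]
[[[-0.001,0.049,0.0],0.0313],[[-0.002,0.048,0.0],0.0313],[[-0.001,0.049,0.0],0.0313],[[-0.001,0.049,0.0],0.0312],[[-0.001,0.049,0.0],0.0313]]
end [ 543.452 -148.345  157.03     1.667]
-0.02409172342492131
```

Request:
arm_command(
  rows=[
    [[-0.128,-0.097,0.048],-0.0209],
    [[-0.122,-0.105,0.048],-0.0209],
    [[-0.114,-0.113,0.048],-0.0209],
    [[-0.107,-0.121,0.048],-0.0208],
    [[-0.099,-0.127,0.048],-0.0209],
  ],
  claw=0.5,
)

```text
t: 4.2
eef_pos: [435.9, -274.2, 229.3]
tcp_rot: [-3.142, 0.0, -3.134]
ft_force: [0.2, 0.3, 0.4]
opening: 0.495
grip_force: 0.0
```

```bash
python3 - <<'E'
from h import *
p,s=pose();print(p,s['joints'],s['t'])
for c in("top","side"):
    im,d=viewer.read_camera(c);cv2.imwrite(f"pics/{c}1.png",im[:,:,::-1])
    print([(np.round(x["position"],1).tolist(),round(x["confidence"],2)) for x in models.mark_of(c,"guard_knob")[:2]])
cv2.imwrite("pics/side1c.png",cv2.resize(cv2.imread("pics/side1.png")[200:360,300:460],None,fx=3.5,fy=3.5))
E
```

```text
[ 435.92847393 -274.15497175  229.28292514   -3.13389325] [-6.89767826e-01  3.18573537e-01  1.80606213e+00  1.08893111e-04
  1.01677732e+00 -2.26832084e+00] 4.2
[]
[]
```

View pics/side1c.png

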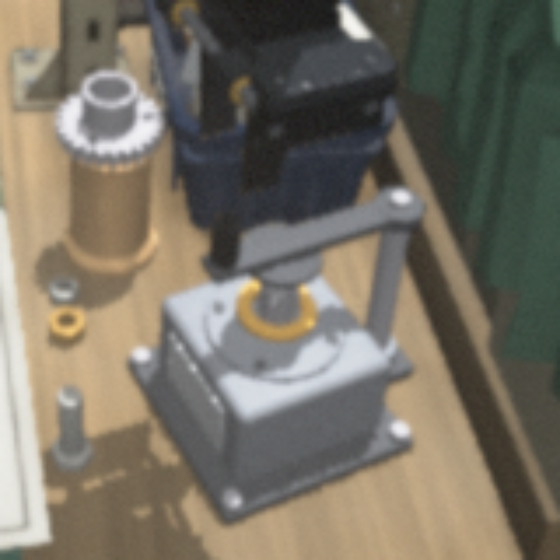

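The side crop shows the open fingers at about (260,165), above the knob at (225,240), with the shaft and brass ring clear below. I'll lower the fingers over the knob.

Request:
arm_command(
  rows=[
    [[0.004,0,0.09],0],
    [[0.003,0,0.1],0],
    [[0,0,0.1],0],
    [[0,0,0],0],
    [[0,0,0],0],
  ],
)

```text
t: 4.9
eef_pos: [433.5, -272.2, 158.4]
tcp_rot: [-3.141, 0.0, -3.136]
ft_force: [-0.0, 0.4, 1.1]
opening: 0.501
grip_force: 0.0
```

Request:
arm_command(
  rows=[
    [[0,0,0],0],
    [[0,0,0],0],
    [[0,0,0],0],
    [[0,0,0],0],
    [[0,0,0],0],
  ],
  claw=0.26,
)

```text
t: 5.4
eef_pos: [433.6, -272.7, 157.6]
tcp_rot: [-3.141, 0.0, -3.136]
ft_force: [0.3, -1.0, 0.2]
opening: 0.263
grip_force: 0.3
```

Request:
arm_command(
  rows=[
    [[-0.001,0.048,0],0.0313],
    [[-0.001,0.049,0],0.0313],
    [[-0.002,0.049,0],0.0312],
    [[-0.001,0.049,0],0.0313],
    [[-0.001,0.049,0],0.0313],
  ],
)

```text
t: 5.9
eef_pos: [446.5, -213.2, 157.4]
tcp_rot: [-3.142, -0.0, 2.651]
ft_force: [0.1, -1.5, 0.5]
opening: 0.261
grip_force: 0.5
```

Request:
arm_command(
  rows=[
    [[-0.001,0.049,0],0.0313],
    [[-0.001,0.049,0],0.0313],
    [[-0.002,0.049,0],0.0312],
    [[-0.001,0.049,0],0.0313],
    [[-0.001,0.049,0],0.0313],
  ],
)

```text
t: 6.4
eef_pos: [486.0, -167.0, 157.4]
tcp_rot: [-3.141, -0.0, 2.16]
ft_force: [0.8, -1.3, -0.0]
opening: 0.259
grip_force: 0.5
```

Request:
arm_command(
  rows=[
    [[-0.001,0.049,0],0.0313],
    [[-0.002,0.048,0],0.0313],
    [[-0.001,0.049,0],0.0313],
    [[-0.001,0.049,0],0.0312],
    [[-0.001,0.049,0],0.0313],
  ],
)

```text
t: 6.9
eef_pos: [542.4, -145.2, 157.3]
tcp_rot: [-3.141, -0.0, 1.669]
ft_force: [-1.0, -0.8, -0.7]
opening: 0.262
grip_force: 0.5
```

```bash
python3 - <<'E'
from h import *
p,s=pose();print(p,s['joints'],s['t'])
q=p.copy();q[2]=260
q=rows(p,[p]*2+lin(p,q,3))
rows(q,lin(q,[350,-60,280,2.6],10))
E
```

```text
[ 542.39951125 -145.15351349  157.26966648    1.66907327] [-3.79123804e-01  4.67924390e-01  1.78061736e+00 -1.88816540e-06
  8.93788304e-01 -4.77399674e-01] 6.9
[[[0.0,0.0,-0.0],-0.0],[[0.0,0.0,-0.0],-0.0],[[0.0,0.0,-0.137],-0.0],[[0.0,0.0,-0.137],-0.0],[[0.0,0.0,-0.137],-0.0]]
end [ 542.4   -145.154  260.02     1.669]
[[[0.041,-0.073,-0.008],-0.0296],[[0.049,-0.069,-0.008],-0.0297],[[0.054,-0.065,-0.008],-0.0296],[[0.06,-0.059,-0.008],-0.0296],[[0.065,-0.053,-0.008],-0.0297]]
[[[0.07,-0.047,-0.008],-0.0296],[[0.074,-0.04,-0.008],-0.0296],[[0.077,-0.033,-0.008],-0.0297],[[0.08,-0.026,-0.008],-0.0296],[[0.083,-0.018,-0.008],-0.0296]]
end [349.871 -59.972 280.02    2.6  ]
```

Request:
arm_command(
  rows=[
    [[0,0,0],0],
    [[0,0,0],0],
    [[0,0,-0.137],0],
    [[0,0,-0.137],0],
    [[0,0,-0.137],0],
  ],
  claw=0.5,
)

```text
t: 7.4
eef_pos: [541.3, -145.5, 261.2]
tcp_rot: [-3.141, -0.0, 1.675]
ft_force: [0.0, 0.5, -0.2]
opening: 0.494
grip_force: 0.0
```

Request:
arm_command(
  rows=[
    [[0.041,-0.073,-0.008],-0.0296],
    [[0.049,-0.069,-0.008],-0.0297],
    [[0.054,-0.065,-0.008],-0.0296],
    [[0.06,-0.059,-0.008],-0.0296],
    [[0.065,-0.053,-0.008],-0.0297],
  ],
  claw=0.9,
)

```text
t: 7.9
eef_pos: [444.2, -103.0, 270.1]
tcp_rot: [-3.141, -0.0, 2.145]
ft_force: [-0.2, -0.9, 0.4]
opening: 0.86
grip_force: 0.0
```

Request:
arm_command(
  rows=[
    [[0.07,-0.047,-0.008],-0.0296],
    [[0.074,-0.04,-0.008],-0.0296],
    [[0.077,-0.033,-0.008],-0.0297],
    [[0.08,-0.026,-0.008],-0.0296],
    [[0.083,-0.018,-0.008],-0.0296],
  ],
)

```text
t: 8.4
eef_pos: [347.8, -60.7, 280.0]
tcp_rot: [3.142, -0.0, 2.61]
ft_force: [-0.1, 0.1, -0.1]
opening: 0.9
grip_force: 0.0
```

```bash
python3 - <<'E'
from h import *
p,s=pose();print(p,s['joints'],s['t'])
for c in("top","side"):
    im,d=viewer.read_camera(c);np.savez(c+"2.npz",p=im,d=d)
    for n in["guard_knob","spline_top","guard_hinge","gear_hub","gear"]:
        print(c,n,[(np.round(x["position"],1).tolist(),round(x["confidence"],2)) for x in models.mark_of(c,n)[:2]])
    W=cloud(c,d);z=W[...,2]
    m=(np.hypot(W[...,0]-430,W[...,1]+93)<30)&(z>138)&(z<156)
    if m.any(): print(c,"hubtop",m.sum(),W[m].mean(0).round(1),W[m].min(0).round(1),W[m].max(0).round(1))
    m=(np.hypot(W[...,0]-475,W[...,1]+273)<16)&(z>104)&(z<132)
    if m.any(): print(c,"shaft",m.sum(),W[m].mean(0).round(1),W[m].min(0).round(1),W[m].max(0).round(1))
    a=im[160:220,350:460] if c=="top" else im[210:330,300:430]
    cv2.imwrite(f"pics/{c}2c.png",cv2.resize(a[:,:,::-1],None,fx=7 if c=="top" else 4.5,fy=7 if c=="top" else 4.5,interpolation=cv2.INTER_CUBIC))
E
```

```text
[347.80955933 -60.69451548 280.03711237   2.60994075] [-3.60587769e-01  7.87258469e-03  2.05328283e+00  1.01833509e-04
  1.08056595e+00 -1.39978014e+00] 8.4
top guard_knob [([540.0, -144.8, 169.2], 0.94), ([429.5, -92.5, 104.6], 0.38)]
top spline_top [([474.9, -277.0, 114.2], 0.57)]
top guard_hinge [([556.2, -268.4, 173.2], 0.85), ([539.0, -146.0, 170.5], 0.52)]
top gear_hub [([427.8, -93.1, 142.5], 0.82)]
top gear [([430.8, -92.7, 105.1], 0.64)]
top hubtop 36 [439.6 -98.5 145.6] [ 421.5 -113.3  139.3] [451.9 -76.1 150.1]
top shaft 37 [ 474.4 -274.7  116.4] [ 467.5 -286.1  105.6] [ 486.4 -264.6  126.8]
side guard_knob [([542.4, -144.9, 170.8], 0.61)]
side spline_top [([479.0, -276.1, 110.6], 0.7)]
side guard_hinge [([559.4, -272.5, 170.9], 0.94)]
side gear_hub [([367.4, -168.4, 0.0], 0.73), ([426.2, -93.8, 135.8], 0.7)]
side gear [([427.1, -94.2, 107.2], 0.71)]
side hubtop 120 [426.3 -96.7 144.1] [ 408.1 -115.9  138.3] [446.  -75.7 149.3]
side shaft 88 [ 470.  -279.9  115.3] [ 461.9 -286.7  104.1] [ 482.7 -265.3  125.3]
```

View pics/top2c.png

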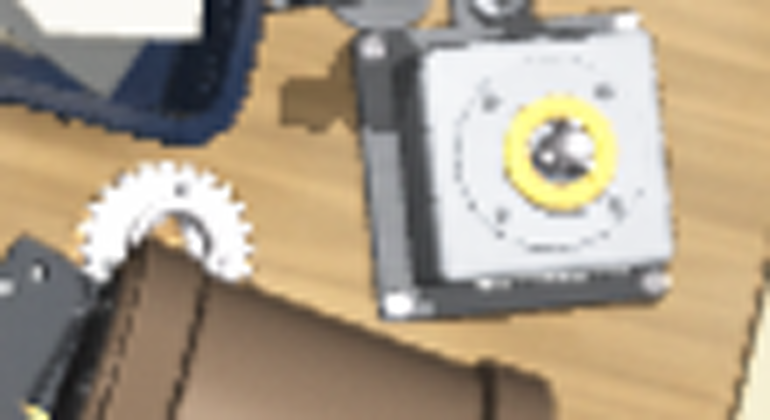

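View pics/side2c.png

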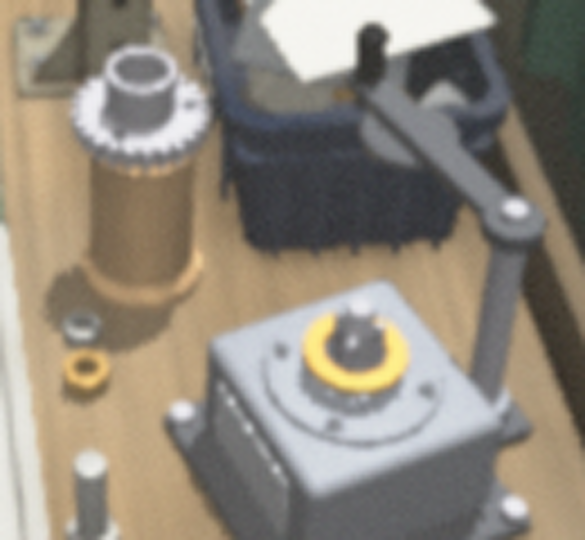

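```bash
cat >> h.py <<'E'
def onplane(c,u,v,z):
    k=viewer.get_calibration(c);K=np.array(k["camera_matrix"],float);T=np.linalg.inv(np.array(k["world_to_cam"],float))
    d=T[:3,:3]@np.array([(u-K[0,2])/K[0,0],-(v-K[1,2])/K[1,1],-1]);o=T[:3,3]
    return o+d*(z-o[2])/d[2]
def ring(c,im,z=96):
    """centre of the brass ring's outer edge"""
    hsv=cv2.cvtColor(im,cv2.COLOR_RGB2HSV);m=cv2.inRange(hsv,(18,120,120),(35,255,255))
    k=viewer.get_calibration(c);p=np.array(k["world_to_cam"])@[475,-275,96,1];K=np.array(k["camera_matrix"])
    u,v=K[0,0]*p[0]/-p[2]+K[0,2],K[1,1]*-p[1]/-p[2]+K[1,2]
    n=np.zeros_like(m);cv2.circle(n,(int(u),int(v)),16,255,-1);m&=n
    cs,_=cv2.findContours(m,cv2.RETR_EXTERNAL,cv2.CHAIN_APPROX_NONE);q=np.concatenate(cs)
    P=np.array([onplane(c,a,b,z)[:2] for a,b in cv2.convexHull(q)[:,0]],np.float32)
    return P,cv2.minEnclosingCircle(P)
E
python3 - <<'E'
from h import *
for c in("top","side"):
    P,e=ring(c,np.load(c+"2.npz")["p"]);print(c,"ring",np.round(e[0],1),round(e[1],1))
print("hub side",onplane("side",331.6,225.1,147).round(1),"ring man",onplane("side",379.3,287.8,96).round(1),onplane("top",430,181.9,96).round(1))
for c,u,v in[("top",376,186.9),("top",381.7,197.9),("side",342.2,232.9),("side",326.2,239.6)]:
    w=onplane(c,u,v,119);d=w[:2]-[428,-94];print(c,w.round(1),np.hypot(*d).round(1),np.degrees(np.arctan2(d[1],d[0])).round(0))
for u,v in[(425,50),(640,28),(440,280),(672,258)]:print(onplane("top",350+u/7,160+v/7,80).round(0))
E
```

```text
top ring [ 470.6 -275.1] 20.8
side ring [ 467.7 -281.5] 22.7
hub side [429.3 -95.3 147. ] ring man [ 471.8 -279.3   96. ] [ 472.4 -277.4   96. ]
top [ 456.9 -102.5  119. ] 30.1 -16.0
top [ 422.7 -119.4  119. ] 26.0 -102.0
side [ 456.2 -100.8  119. ] 29.0 -13.0
side [ 409.3 -111.4  119. ] 25.6 -137.0
[ 522. -221.   80.]
[ 531. -321.   80.]
[ 416. -226.   80.]
[ 425. -332.   80.]
```

The crops show the guard arm aside, with the knob at side (371,45) and about 1.5 rad by calculation. One gear screw sits at about −14°, the shaft is at about (474.5, −276.5), and the hub is at about (428.5, −94). Next I grasp the hub.

```bash
python3 - <<'E'
from h import *
p,s=pose()
q=rows(p,lin(p,[428.5,-94,210,2.3],5))
rows(q,lin(q,[428.5,-94,123,q[3]],4))
E
```

```text
[[[-0.068,0.01,0.056],0.0193],[[-0.067,0.014,0.056],0.0194],[[-0.066,0.018,0.056],0.0193],[[-0.065,0.022,0.056],0.0193],[[-0.063,0.025,0.056],0.0193]]
end [428.427 -94.036 209.918   2.3  ]
[[[-0.0,0.0,0.087],-0.0],[[-0.0,0.0,0.087],-0.0],[[-0.0,0.0,0.087],-0.0],[[-0.0,0.0,0.087],-0.0],[[0,0,0],0]]
end [428.427 -94.036 122.918   2.3  ]
```

Request:
arm_command(
  rows=[
    [[-0.068,0.01,0.056],0.0193],
    [[-0.067,0.014,0.056],0.0194],
    [[-0.066,0.018,0.056],0.0193],
    [[-0.065,0.022,0.056],0.0193],
    [[-0.063,0.025,0.056],0.0193],
  ],
  claw=0.75,
)

```text
t: 9.5
eef_pos: [429.0, -94.2, 209.3]
tcp_rot: [-3.142, -0.0, 2.298]
ft_force: [1.1, -0.6, 0.6]
opening: 0.75
grip_force: 0.0
```

Request:
arm_command(
  rows=[
    [[0,0,0.07],0],
    [[0,0,0.08],0],
    [[0,0,0.08],0],
    [[0,0,0.06],0],
    [[0,0,0.058],0],
  ],
)

```text
t: 10.0
eef_pos: [428.3, -93.9, 122.2]
tcp_rot: [-3.141, -0.001, 2.3]
ft_force: [0.8, -0.2, -1.2]
opening: 0.746
grip_force: 0.0
```

Request:
arm_command(
  rows=[
    [[0,0,0],0],
    [[0,0,0],0],
    [[0,0,0],0],
    [[0,0,0],0],
    [[0,0,0],0],
  ],
  claw=0.2,
)

```text
t: 10.5
eef_pos: [428.6, -94.0, 123.7]
tcp_rot: [3.141, 0.001, 2.3]
ft_force: [0.4, -0.1, 3.9]
opening: 0.416
grip_force: 30.0
```

```bash
python3 - <<'E'
from h import *
p,s=pose();print(p,s['opening'],s['grip_force'],s['joints'],s['ft_force'])
E
```

```text
[428.56324329 -93.9587866  123.6851081    2.30040451] 0.4159436576286434 30.00290835276246 [-3.66678624e-01  3.68532361e-01  2.10141163e+00  2.03809844e-04
  6.70363785e-01 -1.09644681e+00] [ 0.41087026 -0.08585565  3.93540013]
```

```bash
python3 - <<'E'
from h import *
p,s=pose()
q=rows(p,lin(p,[*p[:2],200,p[3]],5))
q=rows(q,lin(q,[474.5,-276.5,200,p[3]],5))
E
```

```text
[[[0.0,0.0,-0.061],-0.0],[[0.0,0.0,-0.061],-0.0],[[0.0,0.0,-0.061],-0.0],[[0.0,0.0,-0.061],-0.0],[[0.0,0.0,-0.061],-0.0]]
end [428.563 -93.959 199.935   2.3  ]
[[[-0.133,-0.07,-0.0],-0.0],[[-0.134,-0.07,-0.0],-0.0],[[-0.133,-0.07,-0.0],-0.0],[[-0.133,-0.07,-0.0],-0.0],[[-0.134,-0.07,-0.0],-0.0]]
end [ 474.489 -276.586  199.935    2.3  ]
```

Request:
arm_command(
  rows=[
    [[0,0,-0.061],0],
    [[0,0,-0.061],0],
    [[0,0,-0.061],0],
    [[0,0,-0.061],0],
    [[0,0,-0.061],0],
  ],
)

```text
t: 11.0
eef_pos: [427.9, -93.8, 200.0]
tcp_rot: [-3.141, -0.0, 2.3]
ft_force: [-0.2, -0.3, -3.0]
opening: 0.419
grip_force: 30.0
```

Request:
arm_command(
  rows=[
    [[-0.133,-0.07,0],0],
    [[-0.134,-0.07,0],0],
    [[-0.133,-0.07,0],0],
    [[-0.133,-0.07,0],0],
    [[-0.134,-0.07,0],0],
  ],
)

```text
t: 11.5
eef_pos: [474.0, -277.9, 199.2]
tcp_rot: [3.142, -0.001, 2.3]
ft_force: [1.3, 0.2, -3.2]
opening: 0.418
grip_force: 30.0
```

Request:
arm_command(
  rows=[
    [[0,0,0.04],0],
    [[0,0,0.04],0],
    [[0,0,0.04],0],
    [[0,0,0],0],
    [[0,0,0],0],
  ],
)

```text
t: 12.0
eef_pos: [474.1, -275.8, 169.3]
tcp_rot: [-3.142, -0.001, 2.301]
ft_force: [0.4, -0.2, -2.6]
opening: 0.417
grip_force: 30.0
```

```bash
python3 - <<'E'
from h import *
p,s=pose();print(p,s['opening'],s['grip_force'],s['joints'],s['ft_force'])
for c in("top","side"):
    im,d=viewer.read_camera(c);np.savez(c+"3.npz",p=im,d=d)
    for n in["spline_top","gear_hub","gear"]:
        print(c,n,[(np.round(x["position"],1).tolist(),round(x["confidence"],2)) for x in models.mark_of(c,n)[:2]])
a=cv2.resize(np.load("top3.npz")["p"][150:220,390:470,::-1],(400,350),interpolation=cv2.INTER_CUBIC)
b=cv2.resize(np.load("side3.npz")["p"][230:340,330:440,::-1],(400,400),interpolation=cv2.INTER_CUBIC)
cv2.imwrite("pics/both3.png",np.hstack([np.pad(a,((0,50),(0,0),(0,0))),b]))
E
```

```text
[ 474.14740586 -275.79793226  169.3293988     2.30122865] 0.4172097579267652 29.998839092440903 [-6.47315017e-01  4.35924190e-01  1.79953464e+00  1.28138734e-04
  9.06688138e-01 -1.37782635e+00] [ 0.43680736 -0.18138082 -2.64900842]
top spline_top []
top gear_hub [([473.8, -275.4, 189.1], 0.58)]
top gear [([478.2, -273.4, 154.5], 0.54)]
side spline_top [([478.0, -276.4, 106.7], 0.7)]
side gear_hub [([471.6, -274.9, 185.8], 0.83)]
side gear [([472.8, -274.5, 150.4], 0.86), ([366.6, 464.2, 4.6], 0.5)]
```

View pics/both3.png

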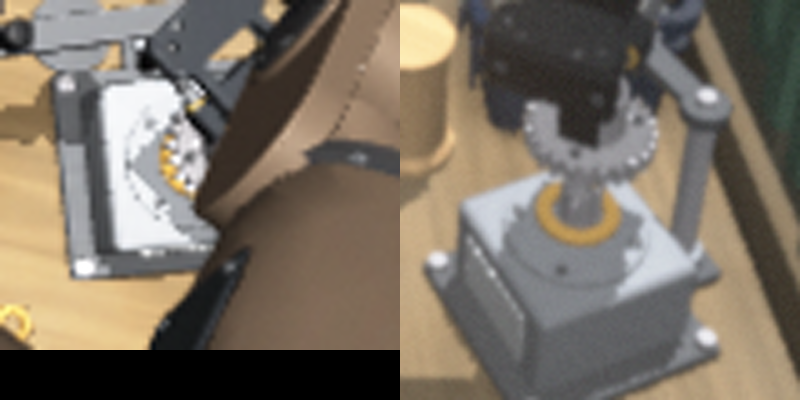

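The side half shows the gear held level at (590,135) above the ring at (578,210). In the top half, the arm covers the shaft. I compare the two centres with the side camera, to cancel its calibration error.

```bash
python3 - <<'E'
from h import *
print(onplane("side",330+190/3.636,268.5,158).round(1),onplane("side",378.95,287.8,96).round(1))
im=np.load("side3.npz")["p"]
a=cv2.resize(im[240:310,350:415,::-1],None,fx=8,fy=8,interpolation=cv2.INTER_CUBIC)
k=viewer.get_calibration("side");K=np.array(k["camera_matrix"]);M=np.array(k["world_to_cam"])
def circ(cx,cy,z,r,col):
    t=np.linspace(0,2*np.pi,60);P=np.stack([cx+r*np.cos(t),cy+r*np.sin(t),0*t+z,0*t+1])
    q=M@P;u=K[0,0]*q[0]/-q[2]+K[0,2];v=K[1,1]*q[1]/q[2]+K[1,2]
    cv2.polylines(a,[np.round(np.stack([(u-350+.5)*8,(v-240+.5)*8],-1)).astype(int)],True,col,1)
circ(474.1,-275.8,151,38,(0,0,255));circ(474.1,-275.8,165,38,(0,0,255))
circ(474.5,-276.5,96,26,(255,0,0));circ(474.5,-276.5,124,5.5,(0,255,0));circ(474.5,-276.5,112,9,(0,255,0))
cv2.imwrite("pics/ov3.png",a)
E
```

```text
[ 471.3 -282.9  158. ] [ 471. -279.   96.]
```

View pics/ov3.png

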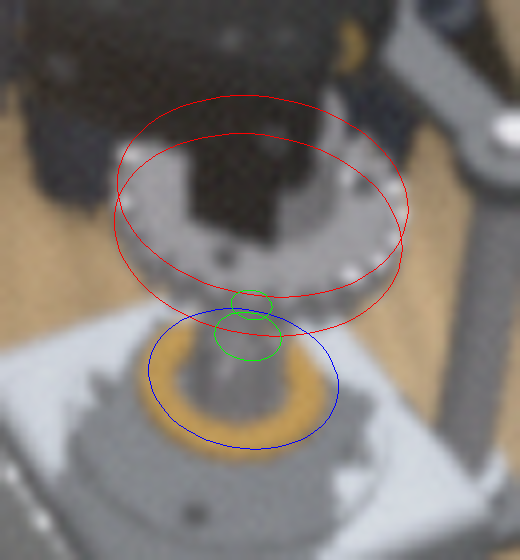

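The overlay of the assumed circles agrees with the picture to about 3 mm: ring at (240,380), gear rim at (262,230). The nose captures 4.8 mm, so I lower the gear and watch the forces.

Request:
arm_command(
  rows=[
    [[0,0,0.04],0],
    [[0,0,0.04],0],
    [[0,0,0.03],0],
    [[0,0,0],0],
    [[0,0,0],0],
  ],
)

```text
t: 12.9
eef_pos: [474.1, -276.5, 141.5]
tcp_rot: [-3.142, -0.001, 2.3]
ft_force: [0.1, 0.6, -3.0]
opening: 0.418
grip_force: 30.0
```

Request:
arm_command(
  rows=[
    [[0,0,0.01],0],
    [[0,0,0.01],0],
    [[0,0,0],0],
    [[0,0,0],0],
    [[0,0,0],0],
  ],
)

```text
t: 13.4
eef_pos: [474.2, -276.5, 137.0]
tcp_rot: [3.141, 0.0, 2.3]
ft_force: [-0.2, 0.4, -2.4]
opening: 0.42
grip_force: 30.0
```

Request:
arm_command(
  rows=[
    [[0,0,0.008],0],
    [[0,0,0.008],0],
    [[0,0,0],0],
    [[0,0,0],0],
    [[0,0,0],0],
  ],
)

```text
t: 13.9
eef_pos: [474.2, -276.5, 132.9]
tcp_rot: [3.142, -0.0, 2.3]
ft_force: [0.9, 0.2, -3.6]
opening: 0.421
grip_force: 30.0
```

Request:
arm_command(
  rows=[
    [[0,0,0.008],0],
    [[0,0,0.004],0],
    [[0,0,0],0],
    [[0,0,0],0],
    [[0,0,0],0],
  ],
)

```text
t: 14.4
eef_pos: [474.0, -276.4, 129.7]
tcp_rot: [-3.142, -0.0, 2.3]
ft_force: [-1.3, 0.6, -4.0]
opening: 0.416
grip_force: 30.0
```

```bash
python3 - <<'E'
from h import *
p,s=pose();print(p,s['tcp_rot'],s['ft_force'],s['moment'])
E
```

```text
[ 474.02434886 -276.43055371  129.73965748    2.30033036] [-3.14154490e+00 -4.88597587e-04  2.30033036e+00] [-1.34479645  0.5686911  -3.96069033] [0.02340414 0.29539902 0.04828878]
```

Request:
arm_command(
  rows=[
    [[0,0,0.006],0],
    [[0,0,0.004],0],
    [[0,0,0],0],
    [[0,0,0],0],
    [[0,0,0],0],
  ],
)

```text
t: 14.9
eef_pos: [474.0, -276.5, 127.3]
tcp_rot: [-3.142, -0.0, 2.3]
ft_force: [-4.2, -0.8, 0.1]
opening: 0.416
grip_force: 30.0
```

Request:
arm_command(
  rows=[
    [[0.0027,-0.003,0.003],0],
    [[0,0,0],0],
    [[0,0,0],0],
    [[0,0,0],0],
    [[0,0,0],0],
  ],
)

```text
t: 15.4
eef_pos: [473.3, -276.5, 126.6]
tcp_rot: [3.141, 0.0, 2.3]
ft_force: [-0.9, -0.3, -3.9]
opening: 0.418
grip_force: 30.0
```

Request:
arm_command(
  rows=[
    [[0,0,0.008],0],
    [[0,0,0.008],0],
    [[0,0,0],0],
    [[0,0,0],0],
    [[0,0,0],0],
  ],
)

```text
t: 15.9
eef_pos: [473.2, -276.5, 122.6]
tcp_rot: [3.141, -0.0, 2.3]
ft_force: [-0.6, 0.3, -2.4]
opening: 0.419
grip_force: 30.0
```

Request:
arm_command(
  rows=[
    [[0,0,0.008],0],
    [[0,0,0.008],0],
    [[0,0,0.008],0],
    [[0,0,0],0],
    [[0,0,0],0],
  ],
)

```text
t: 16.4
eef_pos: [473.1, -276.5, 116.5]
tcp_rot: [3.142, -0.0, 2.3]
ft_force: [-1.1, -0.1, -3.8]
opening: 0.419
grip_force: 30.0
```

```bash
python3 - <<'E'
from h import *
p,s=pose();print(p,s['ft_force'],s['moment'])
im,d=viewer.read_camera("side")
print([(np.round(x["position"],1).tolist(),round(x["confidence"],2)) for x in models.mark_of("side","gear")[:2]])
cv2.imwrite("pics/side4.png",cv2.resize(im[235:330,335:430,::-1],None,fx=5,fy=5,interpolation=cv2.INTER_CUBIC))
E
```

```text
[ 473.1253077  -276.47470666  116.487315      2.30029664] [-1.12019413 -0.07785219 -3.79866485] [-0.11133222  0.12790223  0.01835705]
[([471.9, -273.8, 98.7], 0.9)]
```

View pics/side4.png

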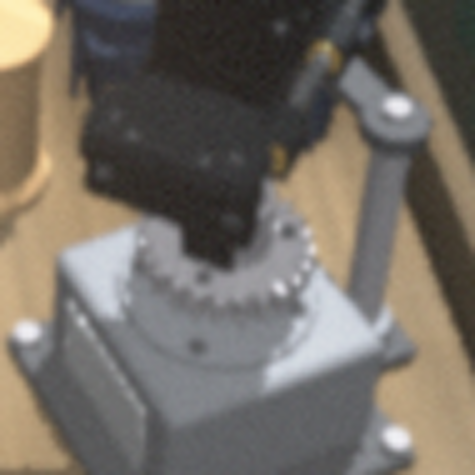

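The picture shows the gear down over the splines at (228,250), with the ring hidden under it. At a TCP height of 116.5 mm the underside is at about 98 mm, so it meshed without a search. Now I press it home.

Request:
arm_command(
  rows=[
    [[0.001,-0.001,0.008],0],
    [[0,0,0.008],0],
    [[0,0,0.008],0],
    [[0,0,0],0],
    [[0,0,0],0],
  ],
)

```text
t: 17.0
eef_pos: [473.0, -276.6, 110.9]
tcp_rot: [3.141, 0.001, 2.3]
ft_force: [-1.4, 0.2, 5.1]
opening: 0.418
grip_force: 30.0
```

Request:
arm_command(
  rows=[
    [[0,0,0.006],0],
    [[0,0,0.004],0],
    [[0,0,0],0],
    [[0,0,0],0],
    [[0,0,0],0],
  ],
)

```text
t: 17.5
eef_pos: [473.0, -276.6, 108.7]
tcp_rot: [3.141, 0.001, 2.3]
ft_force: [-1.2, 0.8, 7.9]
opening: 0.413
grip_force: 30.0
```

Request:
arm_command(
  rows=[
    [[0,0,0.004],0],
    [[0,0,0.003],0],
    [[0,0,0],0],
    [[0,0,0],0],
    [[0,0,0],0],
  ],
)

```text
t: 18.0
eef_pos: [473.2, -276.8, 108.5]
tcp_rot: [3.141, 0.002, 2.3]
ft_force: [-5.7, 3.8, 24.7]
opening: 0.419
grip_force: 30.0
```

```bash
python3 - <<'E'
from h import *
p,s=pose();print(p,s['tcp_rot'],s['ft_force'],s['grip_force'],s['opening'])
for c in("top","side"):
  viewer.read_camera(c)
  for n in("gear","guard_knob"):print(c,n,[(np.round(x["position"],1).tolist(),round(x["confidence"],2)) for x in models.mark_of(c,n)[:1]])
E
```

```text
[ 473.20198325 -276.77108424  108.50189704    2.30040244] [3.14106561e+00 2.39532393e-03 2.30040244e+00] [-5.70826446  3.76369502 24.74753351] 30.007576919160783 0.4192120880014328
top gear [([473.1, -272.0, 87.1], 0.52)]
top guard_knob [([542.2, -141.6, 171.1], 0.72)]
side gear [([474.7, -276.2, 89.0], 0.9)]
side guard_knob []
```

The force jumped to 25 N with the height unchanged, so the ring is on its stop. The guard arm is still aside, so I hand in.

```bash
python3 -c "
from cell import env,state
print(env.job_done());s=state();print(s['t'],s['ft_force'],s['eef_pos'])"
```

```text
the job is handed in; nothing more can be done
None
the job is handed in; nothing more can be done
```

I handed the job in at about 18 s with the guard arm aside by about 1.5 rad and the gear meshed, held and pressed home; the push rose to 25 N at the thrust ring's stop, and the judge's verdict was not shown.

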